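# Put the paste brush away and lock the keeper over it

## Robot

A 6-joint arm with a two-finger parallel gripper is mounted at the origin on the work surface. World frame = base frame: x ahead of the robot, y to its left, z up, the work surface at z = 0. Lengths are in m, angles in rad, forces in N, time in s.
With the tool pointing down it reaches from about 0.375 to 0.975 m from the base axis. Payload 3.8 kg.
Tool frame: the origin (TCP) lies at the very end of the fingers, on their centre line; the grasp point (between the pads) lies 19 mm behind it; z points along the fingers, y is the line along which they close (so a half turn about z gives the same grasp; the last joint's range is limited). The gripper opens to 85 mm and grips with 20 to 120 N. Pads are 22 mm wide; open, the fingers measure 114 mm over their backs; the gripper's body (76 mm by 85 mm) begins 54 mm behind the grasp point. The pads swing forward as they close: fully open they stand 13 mm farther back than shut.
Start: joints at [-1.186, 0.264, 1.604, -0, 1.274, -0.037], TCP at [0.276, -0.616, 0.231] pointing down, gripper open.
Joint ranges: [-2.63, 2.63], [-0.94, 2.18], [0.31, 2.57], [-1.31, 4.45], [0, 2.66], [-2.55, 2.55]. Speed limits (rad/s): [2.57, 2.57, 3.14, 3.14, 3.14, 3.14].

## Interface

Orientations are given as a rotation vector (axis times angle).
In Python, from workcell import read_state, read_camera, calibration, finish_job gives the robot as it stands.
- The arm moves only by the tool step_arm, never from a script. Its argument "commands" is a list of rows, each an object of numbers: "fingers": the gripper's target within -1 to 1 (shut at 1, half-way at 0, fully open at -1); "dx", "dy", "dz": the shift along the tool's x, y, z in m; "roll": the turn about the tool's z in degrees. In form: [{"fingers": .., "dx": .., "dy": .., "dz": .., "roll": ..}, ...]. A call has 1 to 8 rows; each row is the pose to reach, as a shift and turn from the pose commanded when the call began, along the tool's axes at that moment; what a row does not reach only later rows make up. A row lasts 1/8 s, in which the tool goes at most 62.5 mm and 10.7 degrees, less where a joint would pass 70% of its speed; a pose out of reach is approached as far as the arm can. A call with a gripper value outside its range is refused whole. The fingers move at their own pace and stop on an object; "squeeze" is the grip in N (left out, the last holds). Time passes only in rows, so rows that repeat a pose let the fingers close. It gives the time, the measured TCP pose, the force, the opening and the grip force at its end, in the units of the state.
- read_state(): the state, without advancing time (a new reading comes with each control period).
- read_camera(name): name is "side" or "top"; returns (picture, depth): 420x560x3 uint8, blue, green, red; 420x560 float32, m along the optical axis (not along the pixel's ray), 0 where there is no reading.
- calibration(name): a dict with "intrinsics" (3x3 intrinsics, pixels), "world_to_cam" (4x4, takes a point from world to camera coordinates). Camera axes: x right, y up, looking along -z (the intrinsics and any distortion apply to the point x, -y, -z); pixel columns grow to the right and rows downward; lengths in m; the calibration is good to about 2 mm. A picture is of the moment at which its call begins. calibration takes no time and is no camera call.
- finish_job(): hands the job in; it is judged then, once.
The state is a dict: "time": time; "q": joint angles; "joint_vel": joint speeds; "joint_torque": joint torques, N m; "tool_pos": TCP position; "tcp_rot": TCP orientation; "wrist_force": force on the tool from outside, world axes, zero at the start; "torque": the same for the moment, N m; "width": opening from 0.0 (shut) to 1.0 (fully open); "grip_force": force on a finger pad.
Only numpy, scipy, OpenCV 4.12 (cv2) and the standard library are available. Lean on these libraries where they do the work, as an engineer would, in place of code of your own. Each camera call takes 0.05 s, during which the arm holds its last target. There are 200 camera calls.

## Task

Lay the flat paste brush flat in the empty, red-lined compartment of the brush case, handle in the narrow neck and bristles towards the rail, and let go of it. Then pull up the brass plunger knob on the sliding keeper, slide the keeper along to the next hole so that its bar stands over the brush, and let the pin drop fully home. Finish with the fingers still holding the knob, pin home, and leave everything else on the desk as it lies.

Things in the scene. Friction and masses are not known exactly. Their poses are not given: they have to be found in the camera images.
- brush: Flat paste brush lying loose on the desk, 160 mm long, about 70 g. Origin: centre of its underside at mid-length; x points from handle to bristles, z up. Pale wood handle 20 mm wide, 12 mm thick from x = -80 to +25 mm; cream rigid bristle head 48 mm wide, 14 mm thick from x = +25 to +80 mm, with a red band at its root.
- brush_grip (a point): A good place to grip the brush: on the handle close to the centre of mass, 8 mm behind the brush's origin (x = -8 mm), 6 mm above its underside. Fingers close across the 20 mm width.
- brush_tip (a point): Middle of the front edge of the bristle head, at x = +80 mm, 7 mm above the underside of the brush.
- tray: Brush case, fixed (place and yaw vary). Origin: on the desk under the centre of its wooden part; x points away from the robot to the aluminium rail, y left. Wood 204 x 212 mm; two compartments centred at x = 0, y = +60 and -60 mm, each 184 mm long in x, 76 mm wide; outer walls and 44 mm wide middle divider 30 mm high.
- red_liner: Red floor plate of the empty compartment for the brush; left or right, varies. 182 x 74 x 3 mm. Origin: centre of its underside, 8 mm above the desk; axes parallel to the case's. The brush's origin belongs over it, x axes parallel (12 mm play lengthwise). At the robot's end two pale blocks (x = -92 to -50 mm, tops 26 mm above the desk) leave a neck 36 mm wide for the handle.
- keeper (a joint): Keeper's position along the rail, m, + to the case's +y; 0 in the middle hole, +0.060 and -0.060 in the outer ones, stops at +-0.075; about 1 N friction. Starts in the middle. Dark carriage (36 x 44 mm in y, top at 52 mm) with a 24 mm wide flat aluminium bar over the case, 34 to 42 mm above the desk. Pin in a hole: about 2.5 mm play either way.
- rail_mid (a point): Mouth of the middle hole of the rail, 119 mm from the case's origin along the case's x, 32 mm above the desk. The rail is 34 mm wide, runs 120 mm either way along the case's y, and has three holes 60 mm apart (y = -60, 0, +60 mm), 13 mm wide along the rail.
- plunger (a joint): Lift of the plunger, m: 0 = pin fully home in a hole, 0.010 = pin tip level with the rail top (it rides there between holes), 0.018 = upper stop. A spring pulls it down with 3 N at 0, rising to 5 N at 0.014. The pin has a round tip, 8 mm thick, in holes 13 mm wide along the rail.
- keeper_tip (a point): Top of the free end of the keeper's bar, on its centre line, 44 mm from the case's origin along the case's x, 42 mm above the desk; it moves with the keeper.
- knob: Brass knob on top of the plunger, upright round cylinder 26 mm across and 36 mm high; origin at its centre, 76 mm above the desk with the pin home, 119 mm from the case's origin along the case's x. Its underside is 6 mm above the carriage. Grip it round the sides from above and lift.
- spatula: Bystander: steel spatula with dark handle, 160 mm long, lying in the other, grey-lined compartment. Origin: underside, below mid-length. Leave it.
- inkstone: Bystander: round black inkstone, 120 mm across, 20 mm high, with a 12 mm square ink stick standing on it to 65 mm. Origin: underside centre.
- paperweight: Bystander: brass bar paperweight 170 x 28 x 14 mm. Origin: underside centre.
- seal: Bystander: reddish stone seal, 26 mm square, 65 mm tall. Origin: underside centre.
- washer: Bystander: blue and white porcelain bowl, 110 mm across, 50 mm high. Origin: underside centre.
- dropper: Bystander: small celadon water pot, 68 mm across, 56 mm high. Origin: underside centre.
Mind the look-alikes: they are no part of the job. What is meant by the brush is not blue, and is the larger of those in its own colour.

How it is judged:
On the way, in this order (a step that is already met when the one before it is completed fails the run):
1. the brush lies flat in the red-lined compartment, bristles towards the rail, let go (x of brush in the frame of red_liner between -0.02 and 0.02 m and y of brush in the frame of red_liner between -0.02 and 0.02 m and z of brush in the frame of red_liner between 0 and 0.006 m and angle between brush's own z axis and vertical below 0.12 rad and x of brush_tip in the frame of red_liner above 0.05 m and angle between the x axis of brush and the x axis of red_liner, either way round below 0.25 rad and contact force between the fingers and brush below 0.1 N), for 0.2 s.
2. the plunger is pulled up by the knob, clear of the rail (value of joint plunger above 0.0105 m and contact force between the fingers and knob above 1 N), for 0.1 s.
At the end, for the whole second after the job is handed in: Brush flat (tilt < 0.12 rad), resting on the red liner, origin within 20 mm of its centre in x and y, bristles to the rail, untouched; keeper within 5 mm of the hole beside it, plunger below 2.5 mm, and fingers on the knob with over 1.5 N (all of step 1 and y of keeper_tip in the frame of red_liner between -0.005 and 0.005 m and value of joint plunger below 0.0025 m and contact force between the fingers and knob above 1.5 N); the arm keeps its last pose, push and grip.
It fails at once if a bystander (spatula, inkstone, paperweight, seal, bowl or water pot) is moved more than 20 mm (distance of any of spatula, inkstone, paperweight, seal, washer, dropper from where it was at the start of the episode above 0.02 m).
It also fails if it takes over 51 s, if anything falls off the work surface, if the arm or the gripper's body presses on something with over 40 N, if the wrist force passes 120 N, or if a joint passes its speed limit or range.

## Working session

There is one attempt and no reset: what is moved stays moved. The work goes in short steps, Python scripts to look and compute and a tool call to move; the robot and the scene stay as the last step left them, time stands still between calls to the robot, and variables do not carry over. Pictures are saved under pics/ and viewed, at most 10 in all, crops included, and the job is handed in when it is done.

Besides the shell and the picture viewer there is one more tool, called after "Request:" as a command line: name --argument value ..., lists and objects as JSON in quotes. step_arm: Moves the arm, as the interface text tells. Its arguments: {"type":"object","properties":{"commands":{"type":"array","items":{"type":"object","properties":{"fingers":{"type":"number"},"dx":{"type":"number"},"dy":{"type":"number"},"dz":{"type":"number"},"roll":{"type":"number"}}}},"squeeze":{"type":"number"}},"required":["commands"]}

```bash
mkdir -p pics
cat > h.py <<'E'
import numpy as np, cv2
from workcell import read_state, read_camera, calibration, finish_job
def world(name,d,u,v,z=None):
    c=calibration(name);K=np.array(c["intrinsics"]);T=np.linalg.inv(np.array(c["world_to_cam"]))
    r=np.linalg.inv(K)@[u,v,1]; r=np.array([r[0],-r[1],-r[2]])
    if z is None: 
        return (T@np.r_[r*d[int(round(v)),int(round(u))],1])[:3]
    w=T[:3,:3]@r;o=T[:3,3];return o+w*(z-o[2])/w[2]
E
python3 - <<'E'
from h import *
for n in("top","side"):
    p,d=read_camera(n);cv2.imwrite(f"pics/{n}0.png",p);np.save(f"{n}0.npy",d);c=calibration(n);print(n,c, (d>0).mean())
s=read_state();print(s)
E
```

```text
top {'intrinsics': array([[471.384125  ,   0.        , 279.38151442],
       [  0.        , 471.384125  , 202.22072097],
       [  0.        ,   0.        ,   1.        ]]), 'world_to_cam': array([[-0.01838569, -0.99982268, -0.00407086,  0.00479452],
       [ 0.99867177, -0.01856022,  0.0480646 , -0.53921236],
       [-0.04813163, -0.00318175,  0.99883593, -1.31879159],
       [ 0.        ,  0.        ,  0.        ,  1.        ]])} 0.9958545918367347
side {'intrinsics': array([[436.66127275,   0.        , 278.64006109],
       [  0.        , 436.66127275, 209.0250796 ],
       [  0.        ,   0.        ,   1.        ]]), 'world_to_cam': array([[-0.90023594, -0.43536959,  0.00534487,  0.46795156],
       [ 0.28316301, -0.57609732,  0.76676632, -0.22190503],
       [-0.33074757,  0.69178407,  0.64190408, -1.04776474],
       [ 0.        ,  0.        ,  0.        ,  1.        ]])} 0.995765306122449
{'time': 0.1, 'q': array([-1.18592269e+00,  2.64702036e-01,  1.60523183e+00,  2.84561942e-07,
        1.27368520e+00, -3.69067056e-02]), 'joint_vel': array([ 5.70141261e-05,  1.11867605e-04, -2.59324270e-03, -1.11329296e-03,
       -3.89266970e-04, -5.99656110e-04]), 'joint_torque': array([ 2.39717328e-04, -5.16706395e+01, -3.68589556e+01, -1.70684511e-04,
        6.37462552e-03,  1.40283868e-05]), 'tool_pos': array([ 0.27608472, -0.6152425 ,  0.23007322]), 'tcp_rot': array([-3.07003889e+00, -6.57213020e-01,  5.50241764e-04]), 'wrist_force': array([0.08410911, 0.95162143, 0.28530354]), 'torque': array([ 0.00939285, -0.031647  , -0.00550634]), 'grip_force': 0.0, 'width': 1.002883863075945}
```

View pics/top0.png

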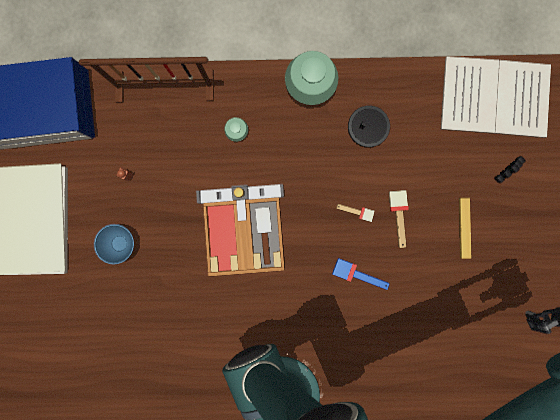

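View pics/side0.png

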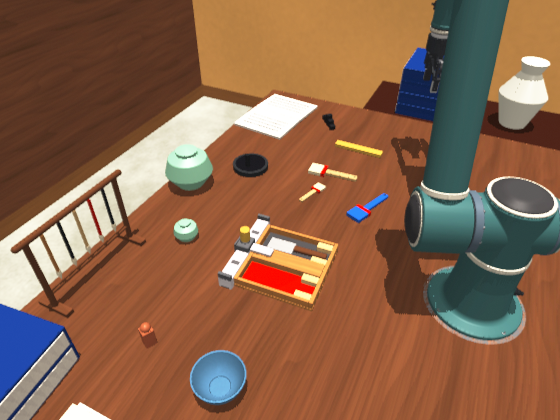

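The top view shows three brushes: a large cream one at (399,218), a small cream one at (356,212) and a blue one at (361,274). The large cream one fits, being not blue and the larger of its colour. The red liner is the left compartment at (222,232), the knob is at (239,193), and the keeper is in the middle. I'll confirm in a crop.

Run:
```python
from h import *
p=cv2.imread("pics/top0.png");q=cv2.imread("pics/side0.png")
a=cv2.resize(p[180:280,190:290],None,fx=4,fy=4,interpolation=cv2.INTER_CUBIC)
b=cv2.resize(p[180:280,330:430],None,fx=4,fy=4,interpolation=cv2.INTER_CUBIC)
cv2.imwrite("pics/c1.png",np.hstack([a,b]))
a=cv2.resize(q[205:305,215:345],None,fx=4,fy=4,interpolation=cv2.INTER_CUBIC)
b=cv2.resize(q[155:255,295:363],None,fx=4,fy=4,interpolation=cv2.INTER_CUBIC)
cv2.imwrite("pics/c2.png",np.hstack([a,b]))
```

```text
(no output)
```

View pics/c1.png

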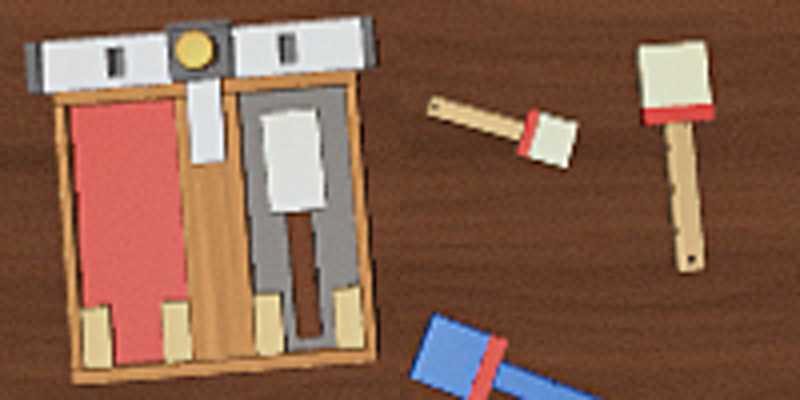

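View pics/c2.png

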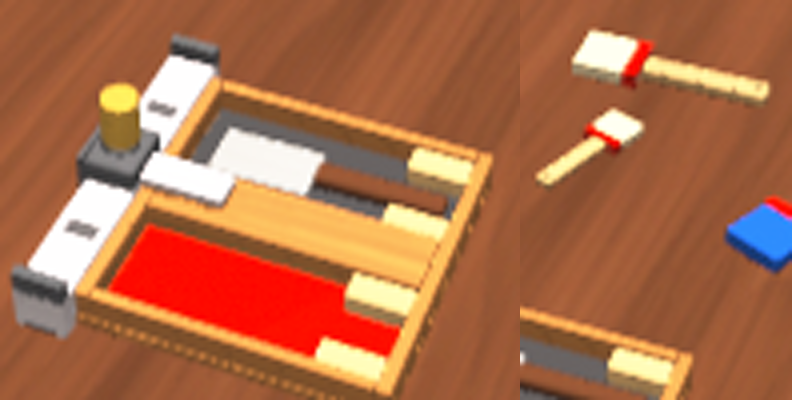

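The crops show the large cream brush, bristles away from the robot: head front at crop (673,43), tail at (690,270). The empty red compartment is on the left, with the neck at the robot's end. The knob top is at crop (194,49), and the rail holes are at (115,61) and (288,48).

```bash
cat >> h.py <<'E'
def tri(p1,p2):
    P=[]
    for n in("top","side"):
        c=calibration(n);P.append(np.array(c["intrinsics"])@np.diag([1,-1,-1])@np.array(c["world_to_cam"])[:3])
    X=cv2.triangulatePoints(P[0],P[1],np.array(p1,float),np.array(p2,float));return (X[:3]/X[3]).ravel()
E
python3 - <<'E'
from h import *
np.set_printoptions(precision=4,suppress=True)
dt=np.load("top0.npy");ds=np.load("side0.npy")
A=lambda x,y:(190+(x+.5)/4-.5,180+(y+.5)/4-.5)
B=lambda x,y:(330+(x-400+.5)/4-.5,180+(y+.5)/4-.5)
C=lambda x,y:(215+(x+.5)/4-.5,205+(y+.5)/4-.5)
D=lambda x,y:(295+(x-520+.5)/4-.5,155+(y+.5)/4-.5)
T={"tip":(B(673,43),.014),"root":(B(678,122),.012),"tail":(B(690,270),.012),"knob":(A(194,49),.094),"holeL":(A(115,61),.032),"holeR":(A(288,48),.032),
"BL":(A(55,95),.03),"BR":(A(355,72),.03),"FL":(A(73,383),.03),"FR":(A(376,360),.03),"liner":(A(131,220),.011)}
for k,(uv,z) in T.items(): print(k,world("top",dt,*uv,z)[:2],"depth",world("top",dt,*uv))
for k,a,b in[("knob",A(194,49),C(119,92)),("tail",B(690,270),D(767,90)),("headFL",B(638,48),D(573,65)),("headFR",B(706,42),D(592,31)),("holeL",A(115,61),C(82,228)),("holeR",A(288,48),C(161,108)),
 ("BR",A(355,72),C(222,81)),("FR",A(376,360),C(492,157)),("FL",A(73,383),C(388,393)),("BL",A(55,95),C(80,295))]:
    print(k,"tri",tri(a,b))
s=read_state();R=cv2.Rodrigues(s["tcp_rot"])[0];print(R,s["tool_pos"])
E
```

```text
tip [ 0.5664 -0.3403] depth [ 0.5675 -0.3443 -0.0021]
root [ 0.5106 -0.3426] depth [ 0.5106 -0.3421  0.0141]
tail [ 0.4065 -0.3479] depth [ 0.4065 -0.3476  0.0133]
knob [0.5649 0.1037] depth [0.5649 0.1037 0.0939]
holeL [0.562  0.1645] depth [0.5636 0.1678 0.0065]
holeR [0.5688 0.0437] depth [0.5706 0.0447 0.0067]
BL [0.5391 0.2069] depth [0.5391 0.2068 0.0303]
BR [ 0.5513 -0.0027] depth [ 0.5512 -0.0027  0.0311]
FL [0.3392 0.1966] depth [0.3394 0.1963 0.0313]
FR [ 0.3513 -0.0135] depth [ 0.3486 -0.0136  0.0017]
liner [0.4508 0.1573] depth [0.4508 0.1574 0.0103]
knob tri [0.5653 0.1037 0.0973]
tail tri [ 0.4072 -0.3475  0.0128]
headFL tri [ 0.5644 -0.3166  0.0081]
headFR tri [ 0.5673 -0.3638  0.0126]
holeL tri [0.562  0.1644 0.0327]
holeR tri [0.5694 0.044  0.0321]
BR tri [ 0.55   -0.0033  0.0265]
FR tri [ 0.352  -0.0133  0.0293]
FL tri [0.3398 0.1968 0.0301]
BL tri [0.5392 0.2076 0.0254]
[[ 0.9124  0.4094 -0.0008]
 [ 0.4094 -0.9124  0.0019]
 [ 0.0001 -0.002  -1.    ]] [ 0.2761 -0.6152  0.2301]
```

Heights and positions agree across both views. The brush origin is at (0.4865,-0.344) with yaw 2.7°. The case yaw is about 3.1° and the liner centre is (0.443,0.157). Moving above the brush grip.

Request:
step_arm --commands '[{"fingers": -1,"dx": 0.05,"dy": -0.028,"dz": 0.02,"roll": 5},{"fingers": -1,"dx": 0.1,"dy": -0.056,"dz": 0.04,"roll": 10},{"fingers": -1,"dx": 0.15,"dy": -0.083,"dz": 0.06,"roll": 15},{"fingers": -1,"dx": 0.2,"dy": -0.111,"dz": 0.08,"roll": 20},{"fingers": -1,"dx": 0.25,"dy": -0.139,"dz": 0.1,"roll": 21.5},{"fingers": -1,"dx": 0.2955,"dy": -0.164,"dz": 0.13,"roll": 21.5},{"fingers": -1,"dx": 0.2955,"dy": -0.164,"dz": 0.13,"roll": 21.5},{"fingers": -1,"dx": 0.2955,"dy": -0.164,"dz": 0.13,"roll": 21.5}]' --squeeze 40

```text
time: 1.1
tool_pos: [0.4786, -0.3451, 0.101]
tcp_rot: [-3.141, -0.075, 0.001]
wrist_force: [0.1, -0.2, 0.8]
width: 0.997
grip_force: 0.0
```

Request:
step_arm --commands '[{"fingers": -1,"dz": 0.04},{"fingers": -1,"dz": 0.075},{"fingers": -1,"dz": 0.09},{"fingers": -1,"dz": 0.097},{"fingers": 0.3,"dz": 0.097},{"fingers": 0.8,"dz": 0.097},{"fingers": 0.8,"dz": 0.097},{"fingers": 0.8,"dz": 0.097}]'

```text
invalid input
```

Request:
step_arm --commands '[{"fingers": 0.8},{"fingers": 0.8},{"fingers": 0.8},{"fingers": 0.8}]'

```text
invalid input
```

Request:
step_arm --commands '[{"fingers": -1,"dx": 0,"dy": 0,"dz": 0.04,"roll": 0},{"fingers": -1,"dx": 0,"dy": 0,"dz": 0.075,"roll": 0},{"fingers": -1,"dx": 0,"dy": 0,"dz": 0.09,"roll": 0},{"fingers": -1,"dx": 0,"dy": 0,"dz": 0.097,"roll": 0},{"fingers": 0.3,"dx": 0,"dy": 0,"dz": 0.097,"roll": 0},{"fingers": 0.8,"dx": 0,"dy": 0,"dz": 0.097,"roll": 0},{"fingers": 0.8,"dx": 0,"dy": 0,"dz": 0.097,"roll": 0},{"fingers": 0.8,"dx": 0,"dy": 0,"dz": 0.097,"roll": 0}]' --squeeze 40

```text
time: 2.1
tool_pos: [0.4796, -0.3458, 0.0054]
tcp_rot: [3.139, 0.074, 0.002]
wrist_force: [-0.4, 0.4, -0.2]
width: 0.222
grip_force: 39.0
```

Request:
step_arm --commands '[{"fingers": 0.8,"dx": 0,"dy": 0,"dz": 0,"roll": 0},{"fingers": 0.8,"dx": 0,"dy": 0,"dz": 0,"roll": 0},{"fingers": 0.8,"dx": 0,"dy": 0,"dz": 0,"roll": 0}]' --squeeze 40

```text
time: 2.48
tool_pos: [0.4796, -0.3458, 0.0054]
tcp_rot: [3.14, 0.073, 0.002]
wrist_force: [-0.3, 0.7, 5.3]
width: 0.221
grip_force: 39.7
```

Request:
step_arm --commands '[{"fingers": 0.8,"dx": 0,"dy": 0,"dz": -0.03,"roll": 0},{"fingers": 0.8,"dx": 0,"dy": 0,"dz": -0.07,"roll": 0},{"fingers": 0.8,"dx": 0,"dy": 0,"dz": -0.11,"roll": 0},{"fingers": 0.8,"dx": 0,"dy": -0.02,"dz": -0.13,"roll": 0},{"fingers": 0.8,"dx": -0.004,"dy": -0.07,"dz": -0.13,"roll": 0},{"fingers": 0.8,"dx": -0.007,"dy": -0.12,"dz": -0.13,"roll": 0},{"fingers": 0.8,"dx": -0.01,"dy": -0.17,"dz": -0.13,"roll": 0},{"fingers": 0.8,"dx": -0.012,"dy": -0.22,"dz": -0.13,"roll": 0}]' --squeeze 40

```text
time: 3.48
tool_pos: [0.4557, -0.1244, 0.1338]
tcp_rot: [-3.14, -0.072, 0.001]
wrist_force: [0.4, -0.0, 0.2]
width: 0.224
grip_force: 39.2
```

Request:
step_arm --commands '[{"fingers": 0.8,"dx": -0.001,"dy": -0.05,"dz": 0,"roll": 0},{"fingers": 0.8,"dx": -0.002,"dy": -0.1,"dz": 0,"roll": 0},{"fingers": 0.8,"dx": -0.004,"dy": -0.15,"dz": 0,"roll": 0},{"fingers": 0.8,"dx": -0.005,"dy": -0.2,"dz": 0,"roll": 0},{"fingers": 0.8,"dx": -0.007,"dy": -0.25,"dz": 0,"roll": 0},{"fingers": 0.8,"dx": -0.008,"dy": -0.275,"dz": 0,"roll": -0.4},{"fingers": 0.8,"dx": -0.008,"dy": -0.284,"dz": 0,"roll": -0.4},{"fingers": 0.8,"dx": -0.008,"dy": -0.284,"dz": 0,"roll": -0.4}]' --squeeze 40

```text
time: 4.47
tool_pos: [0.4351, 0.1572, 0.134]
tcp_rot: [3.14, 0.086, -0.001]
wrist_force: [0.0, -0.5, -0.3]
width: 0.217
grip_force: 39.3
```

Run:
```python
from h import *
s=read_state();print(s["tool_pos"],s["tcp_rot"],s["width"])
p,d=read_camera("side");q,e=read_camera("top")
a=cv2.resize(p[140:340,200:400],None,fx=2,fy=2);b=cv2.resize(q[150:300,170:320],(400,400))
cv2.imwrite("pics/m1.png",np.hstack([a,b]))
```

```text
[0.43507885 0.15717423 0.13395113] [ 3.13984724e+00  8.55483159e-02 -9.89913511e-04] 0.21699943587361661
```

View pics/m1.png

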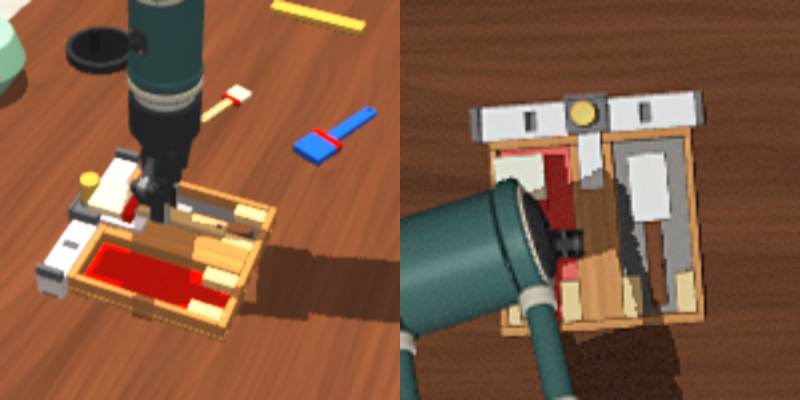

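The brush is held level over the red compartment: bristles at crop (520,175), rail beyond. Lowering.

Run:
```python
from h import *
u,v=170+(520-400)*.375,150+157*.375
print(world("top",None,u,v,.143))
```

```text
[0.51901554 0.15879103 0.143     ]
```

Request:
step_arm --commands '[{"fingers": 0.8,"dx": 0,"dy": 0,"dz": 0.04,"roll": 0},{"fingers": 0.8,"dx": 0,"dy": 0,"dz": 0.07,"roll": 0},{"fingers": 0.8,"dx": 0,"dy": 0,"dz": 0.09,"roll": 0},{"fingers": 0.8,"dx": 0,"dy": 0,"dz": 0.1,"roll": 0},{"fingers": 0.8,"dx": 0,"dy": 0,"dz": 0.108,"roll": 0},{"fingers": 0.8,"dx": 0,"dy": 0,"dz": 0.114,"roll": 0},{"fingers": 0.8,"dx": 0,"dy": 0,"dz": 0.116,"roll": 0},{"fingers": 0.8,"dx": 0,"dy": 0,"dz": 0.116,"roll": 0}]' --squeeze 40

```text
time: 5.58
tool_pos: [0.4356, 0.1574, 0.0185]
tcp_rot: [-3.14, -0.084, -0.001]
wrist_force: [0.1, 0.0, -1.1]
width: 0.215
grip_force: 39.3
```

Request:
step_arm --commands '[{"fingers": 0.8,"dx": 0,"dy": 0,"dz": 0.0015,"roll": 0},{"fingers": 0.3,"dx": 0,"dy": 0,"dz": 0.0015,"roll": 0},{"fingers": 0.22,"dx": 0,"dy": 0,"dz": 0.0015,"roll": 0},{"fingers": 0.22,"dx": 0,"dy": 0,"dz": 0.0015,"roll": 0},{"fingers": 0.22,"dx": 0,"dy": 0,"dz": -0.001,"roll": 0},{"fingers": 0.22,"dx": 0,"dy": 0,"dz": -0.01,"roll": 0},{"fingers": 0.22,"dx": 0,"dy": 0,"dz": -0.04,"roll": 0},{"fingers": 0.22,"dx": 0,"dy": 0,"dz": -0.1,"roll": 0}]' --squeeze 40

```text
time: 6.58
tool_pos: [0.433, 0.1565, 0.1174]
tcp_rot: [3.139, 0.084, -0.009]
wrist_force: [1.5, -0.0, 0.4]
width: 0.394
grip_force: 0.0
```

Request:
step_arm --commands '[{"fingers": -0.5,"dx": 0,"dy": 0,"dz": -0.015,"roll": 0},{"fingers": -1,"dx": 0.04,"dy": 0.02,"dz": -0.02,"roll": 0},{"fingers": -1,"dx": 0.085,"dy": 0.04,"dz": -0.02,"roll": 0},{"fingers": -1,"dx": 0.129,"dy": 0.06,"dz": -0.02,"roll": 0},{"fingers": -1,"dx": 0.129,"dy": 0.06,"dz": -0.02,"roll": 0},{"fingers": -1,"dx": 0.129,"dy": 0.06,"dz": -0.02,"roll": 0}]' --squeeze 40

```text
time: 7.32
tool_pos: [0.5663, 0.1042, 0.1375]
tcp_rot: [-3.14, -0.083, 0.004]
wrist_force: [-0.4, -0.7, -0.1]
width: 1.0
grip_force: 0.0
```

Run:
```python
from h import *
p,d=read_camera("side");q,e=read_camera("top")
a=cv2.resize(p[170:320,210:360],(400,400));b=cv2.resize(q[170:290,180:300],(400,400))
cv2.imwrite("pics/m2.png",np.hstack([a,b]))
```

```text
(no output)
```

View pics/m2.png

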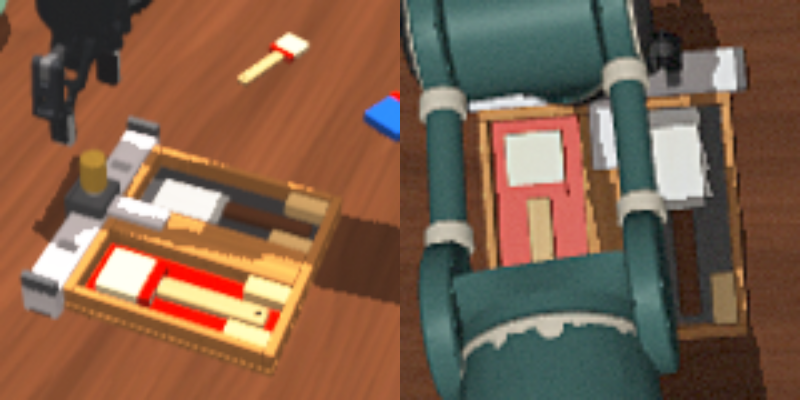

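The brush lies flat in the red compartment: head at crop (125,272) in the side view and (533,158) in the top view, handle in the neck. Now the knob.

Request:
step_arm --commands '[{"fingers": -1,"dx": -0.001,"dy": 0,"dz": 0.03,"roll": 0},{"fingers": -1,"dx": -0.001,"dy": 0,"dz": 0.055,"roll": 0},{"fingers": -1,"dx": -0.001,"dy": 0,"dz": 0.072,"roll": 0},{"fingers": -1,"dx": -0.001,"dy": 0,"dz": 0.075,"roll": 0},{"fingers": 0.2,"dx": -0.001,"dy": 0,"dz": 0.075,"roll": 0},{"fingers": 0.7,"dx": -0.001,"dy": 0,"dz": 0.075,"roll": 0},{"fingers": 0.7,"dx": -0.001,"dy": 0,"dz": 0.075,"roll": 0},{"fingers": 0.7,"dx": -0.001,"dy": 0,"dz": 0.075,"roll": 0}]' --squeeze 40

```text
time: 8.43
tool_pos: [0.5671, 0.1043, 0.0643]
tcp_rot: [-3.14, -0.084, -0.002]
wrist_force: [0.2, -1.0, 2.7]
width: 0.287
grip_force: 39.0
```

Request:
step_arm --commands '[{"fingers": 0.7,"dx": 0,"dy": 0,"dz": 0,"roll": 0},{"fingers": 0.7,"dx": 0,"dy": 0,"dz": 0,"roll": 0}]' --squeeze 40

```text
time: 8.68
tool_pos: [0.5671, 0.1043, 0.0641]
tcp_rot: [-3.14, -0.084, -0.002]
wrist_force: [-0.2, -1.0, 6.0]
width: 0.283
grip_force: 39.2
```

Request:
step_arm --commands '[{"fingers": 0.7,"dx": 0,"dy": 0,"dz": -0.004,"roll": 0},{"fingers": 0.7,"dx": 0,"dy": 0,"dz": -0.008,"roll": 0},{"fingers": 0.7,"dx": 0,"dy": 0,"dz": -0.012,"roll": 0},{"fingers": 0.7,"dx": 0,"dy": 0,"dz": -0.014,"roll": 0},{"fingers": 0.7,"dx": 0,"dy": 0,"dz": -0.014,"roll": 0},{"fingers": 0.7,"dx": 0,"dy": 0,"dz": -0.014,"roll": 0}]' --squeeze 40

```text
time: 9.43
tool_pos: [0.5669, 0.1043, 0.0771]
tcp_rot: [-3.14, -0.084, -0.002]
wrist_force: [5.6, 0.8, -6.0]
width: 0.291
grip_force: 39.5
```

Request:
step_arm --commands '[{"fingers": 0.7,"dx": 0,"dy": -0.01,"dz": 0,"roll": 0},{"fingers": 0.7,"dx": -0.001,"dy": -0.022,"dz": 0,"roll": 0},{"fingers": 0.7,"dx": -0.001,"dy": -0.034,"dz": 0,"roll": 0},{"fingers": 0.7,"dx": -0.001,"dy": -0.046,"dz": 0,"roll": 0},{"fingers": 0.7,"dx": -0.001,"dy": -0.056,"dz": 0,"roll": 0},{"fingers": 0.7,"dx": -0.001,"dy": -0.06,"dz": 0,"roll": 0},{"fingers": 0.7,"dx": -0.001,"dy": -0.06,"dz": 0,"roll": 0},{"fingers": 0.7,"dx": -0.001,"dy": -0.06,"dz": 0,"roll": 0}]' --squeeze 40

```text
time: 10.42
tool_pos: [0.5633, 0.1643, 0.0774]
tcp_rot: [-3.14, -0.084, -0.004]
wrist_force: [7.0, 0.5, -6.5]
width: 0.295
grip_force: 39.6
```

Request:
step_arm --commands '[{"fingers": 0.7,"dx": -0.001,"dy": 0,"dz": 0.003,"roll": 0},{"fingers": 0.7,"dx": -0.001,"dy": 0,"dz": 0.006,"roll": 0},{"fingers": 0.7,"dx": -0.001,"dy": 0,"dz": 0.009,"roll": 0},{"fingers": 0.7,"dx": -0.001,"dy": 0,"dz": 0.012,"roll": 0},{"fingers": 0.7,"dx": -0.001,"dy": 0,"dz": 0.014,"roll": 0},{"fingers": 0.7,"dx": -0.001,"dy": 0,"dz": 0.0145,"roll": 0},{"fingers": 0.7,"dx": -0.001,"dy": 0,"dz": 0.0145,"roll": 0},{"fingers": 0.7,"dx": -0.001,"dy": 0,"dz": 0.0145,"roll": 0}]' --squeeze 40

```text
time: 11.42
tool_pos: [0.5634, 0.1643, 0.0644]
tcp_rot: [-3.14, -0.084, -0.007]
wrist_force: [6.6, 0.7, 0.6]
width: 0.29
grip_force: 40.4
```

Run:
```python
from h import *
p,d=read_camera("side");q,e=read_camera("top")
a=cv2.resize(p[205:305,210:310],(400,400),interpolation=cv2.INTER_CUBIC);b=cv2.resize(q[175:285,185:295],(400,400))
cv2.imwrite("pics/m3.png",np.hstack([a,b]))
np.save("s3.npy",d)
s=read_state();print(s["tool_pos"],s["wrist_force"],s["grip_force"])
```

```text
[0.56342052 0.16433337 0.06443946] [5.48653452 0.55927773 0.40105197] 40.37376344203949
```

View pics/m3.png

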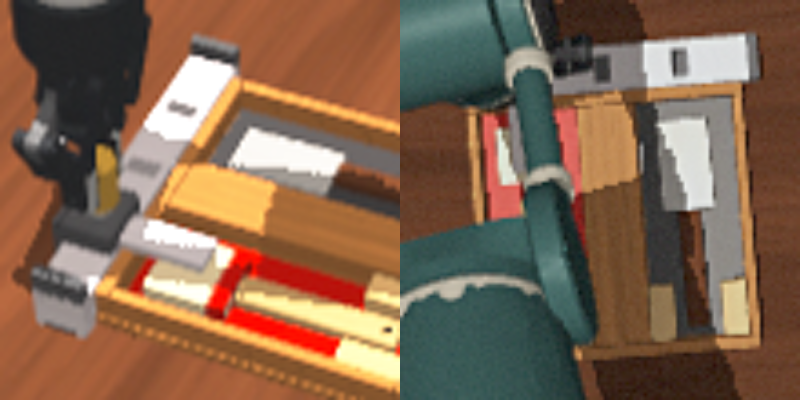

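The side view shows the keeper bar over the brush at crop (170,240), with both fingers on the knob at (105,180). The arm is back at its pre-lift height. I'll press slightly more to make sure the pin is fully home.

Request:
step_arm --commands '[{"fingers": 0.7,"dx": 0,"dy": 0,"dz": 0.001,"roll": 0},{"fingers": 0.7,"dx": 0,"dy": 0,"dz": 0.0015,"roll": 0},{"fingers": 0.7,"dx": 0,"dy": 0,"dz": 0.0015,"roll": 0},{"fingers": 0.7,"dx": 0,"dy": 0,"dz": 0.0015,"roll": 0}]' --squeeze 40

```text
time: 12.02
tool_pos: [0.5636, 0.1644, 0.0641]
tcp_rot: [-3.14, -0.084, -0.007]
wrist_force: [3.2, -0.6, 7.1]
width: 0.293
grip_force: 40.8
```

The arm stopped hard at the same 0.0641 m height as before the lift, now pushing at 7 N, so the pin is home after a 60 mm travel. Handing in.

```bash
python3 -c "
from workcell import finish_job;print(finish_job())"
```

```text
the job is handed in; nothing more can be done
None
```

I laid the brush flat in the red-lined compartment and let go of it. The keeper now stands over it in the next hole with the pin home and the fingers still on the knob. I handed the job in at about 12 s; the call returned no verdict.

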